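# Hold the throttle slide at the full-open stop

### The job

Take the flat throttle slide by its upright post, set it on the open bed of the checking guide and run it in through the flared mouth, under the two overhanging lips, against the sprung plunger until it sits hard against the stop block. Finish while still holding it there, pressed firmly on the stop against the spring but not forced, so that a reading can be taken; leave the other things on the cabinet top where they are.

Things in the scene. Friction and masses are not known exactly. Their poses are not given: they have to be found in the camera images.
- slide: The flat throttle slide, bare aluminium, 80 to 165 g: flat block 36 (x) x 34 (y) x 14 (z) mm with a square upright post 14 x 14 mm in its middle, its top 74 mm above the underside. Origin at the centre of the underside, z up along the post. Same front and back: either x face may lead. Starts standing on the cabinet top, left or right of the guide.
- guide: The steel checking guide, fixed; place and heading vary. Origin on the cabinet top under the middle of the open loading place; x runs along the channel to the plunger and stop, y across, z up. Bed: plate 84 mm wide, x = -45 to 190 mm, its top 8 mm above the cabinet top, open up to x = 19 mm. Nothing on the guide is higher than 34 mm.
- mouth (a point): Start of the channel on the guide: centre line, x = 50 mm, on the bed's top (z = 8 mm). Slanted cheeks narrow the way to it from 65 mm wide at x = 20 mm. From here to x = 130 mm the channel is straight, 38 mm wide, rails 26 mm high above the cabinet top.
- lips (a point): Middle of the slot between the two lips that overhang the channel from guide x = 50 to 104 mm: this point is at x = 77, y = 0, z = 31 mm, level with the lips' top. Their underside is 26 mm above the cabinet top; the slot between them, for the post, is 22 mm wide along the centre line.
- stop: Stop block at the channel's end, fixed to the guide, 62 mm wide, top 30 mm above the cabinet top, with a central opening from which the plunger sticks out. Origin at the foot of its front face, at guide x = 130, y = 0, z = 8 mm; axes as the guide's. With the slide's leading face on it, the slide's origin is at guide x = 112 mm.
- plunger (a joint): Travel (m) of the sprung plunger, a brass pin 12 mm thick along the channel, axis 7.5 mm above the bed. 0 = fully out, nose 14 mm ahead of the stop face; 0.014 = flush with the stop face, where the slide meets the stop. The spring pushes back with 4 N at 0 rising to 9.6 N at 0.014 and throws the slide back if let go. Its tail comes out of the stop block's back.
- plunger_nose (a point): Centre of the plunger's front end face; moves with the plunger.
- barrel: Bystander: round barrel throttle slide, aluminium, 30 mm diameter, 42 mm high, no post. Origin at the centre of the underside.
- cup: Bystander: clear plastic inspection cup, 60 mm across, 55 mm high. Origin at the centre of the underside.
- choke: Bystander: red anodized choke lever lying flat, 73 mm long, 20 mm wide, 10 mm high. Origin on its underside near the middle.
- caliper: Bystander: steel vernier caliper lying flat across the back of the table, 230 x 58 x 7 mm. Origin on its underside in the middle of the beam.
- driver: Bystander: screwdriver with black handle, 160 mm long, lying flat on the right.
- jetholder: Bystander: one brass jet holder standing on the left, 22 mm diameter, 26 mm high. Origin at the centre of the underside.
Mind the look-alikes: they are no part of the job. Leave any blue or brown look-alike of the slide alone.

How it is judged:
By the outcome, as a careful person would: the job done as asked, in the order asked, and still so for the second after the job is handed in, while the arm keeps its last pose, push and grip.
It also fails if it takes over 59 s, if anything falls off the work surface, if the arm or the gripper's body presses on something with over 40 N, if the wrist force passes 120 N, or if a joint passes its speed limit or range.

### The arm

A 7-joint arm with a two-finger parallel gripper is mounted at the origin on the work surface. World frame = base frame: x ahead of the robot, y to its left, z up, the work surface at z = 0. Lengths are in m, angles in rad, forces in N, time in s.
With the tool pointing down it reaches from about 0.35 to 0.9 m from the base axis. Payload 8.1 kg.
Tool frame: the origin (TCP) lies between the finger pads; the fingertips stand r.tips_ahead ahead of it and the grasp point (between the pads) lies 11 mm behind it (r.tips_ahead is the distance from the TCP to the fingertips, in m); z points along the fingers, y is the direction in which the jaws open and shut (so a half turn about z gives the same grasp; the last joint's range is limited). The gripper opens to 85 mm and grips with 20 to 120 N. Pads are 22 mm wide; open, the fingers measure 114 mm over their backs; the gripper's body (76 mm by 85 mm) begins 54 mm behind the grasp point. The pads swing forward as they close: fully open they stand 13 mm farther back than shut.
Start: joints at [1.111, 0.434, 0.025, 1.573, -0.012, 1.134, -0.075], TCP at [0.218, -0.586, 0.239] pointing down, gripper open.
Joint ranges: [-2.62, 2.62], [-0.44, 2.09], [-1.27, 1.32], [0.08, 2.57], [-1.32, 4.46], [0.12, 2], [-2.74, 2.74]. Speed limits (rad/s): [2.22, 2.22, 3.01, 3.01, 3.14, 3.14, 3.14].

### API

Orientations are given as [roll, pitch, yaw] about the fixed x, y, z axes, in that order (R = Rz(yaw) Ry(pitch) Rx(roll)).
In Python, from rig import r, optics gives the robot as it stands.
- The arm moves only by the tool play_rows, never from a script. Its argument "deltas" is a list that holds one entry, the list of rows, each a list of 7 numbers: the finger opening in mm, from 0 to 85.4, then the shift along the tool's x, y, z in units of 40 mm (1.0 is 40 mm), then the turn, a rotation vector about the tool's x, y, z in units of 8 degrees (1.0 is 8 degrees). In form: [[[jaw, tx, ty, tz, rx, ry, rz], ...]]. A call has 1 to 12 rows; each row shifts and turns the pose as measured when the row begins, along the tool's axes as they then stand; what a row does not reach is not made up. A row lasts 1/10 s, in which the tool goes at most 50 mm and 8.59 degrees, less where a joint would pass 70% of its speed; a pose out of reach is approached as far as the arm can. A call is refused whole if a number of a shift passes 1 or a number of a turn 1, either way. A call with a gripper value outside its range is refused whole. The fingers move at their own pace and stop on an object; "grip_force" is the grip in N (left out, the last holds). Time passes only in rows, so rows that do not move let the fingers close. It gives the time, the measured TCP pose, the force and the opening at its end, in the units of the state.
- r.observe(): the state, without advancing time (a new reading comes with each control period).
- optics.read_camera(name): name is "side" or "top" or "wrist"; returns the picture (420x560x3 uint8, blue, green, red); there is no depth.
- optics.camera_params(name): a dict with "K" (3x3 intrinsics, pixels), "T" (4x4, takes a point from camera to world coordinates). Camera axes: x right, y down, z forward; pixel columns grow to the right and rows downward; lengths in m; the calibration is good to about 2 mm. A picture is of the moment at which its call begins: read the wrist's pose just before it. camera_params takes no time and is no camera call; for the wrist camera it gives the pose at the moment of the call.
- r.job_done(): hands the job in, once; it reports no verdict.
The state is a dict: "time_s": time; "joints": joint angles; "qd": joint speeds; "joint_torque": joint torques, N m; "position": TCP position; "ee_rot": TCP orientation; "ft_force": force on the tool from outside, world axes, zero at the start; "wrist_torque": the same for the moment, N m; "finger_gap": finger opening in m.
Only numpy, scipy, OpenCV 4.12 (cv2) and the standard library are available. Lean on these libraries where they do the work, as an engineer would, in place of code of your own. Each camera call takes 0.05 s, during which the arm holds its last target.

## Working session

There is one attempt and no reset: what is moved stays moved. The work goes in short steps, Python scripts to look and compute and a tool call to move; the robot and the scene stay as the last step left them, time stands still between calls to the robot, and variables do not carry over. Pictures are saved under pics/ and viewed, and the job is handed in when it is done.

Besides the shell and the picture viewer there is one more tool, called as name(argument=value, ...), one argument or row to a line, values as JSON. play_rows: Moves the arm, as the interface text tells. Its arguments: {"type":"object","properties":{"deltas":{"type":"array"},"grip_force":{"type":"number"}},"required":["deltas"]}

```bash
ls; mkdir -p pics; python3 - <<'E'
from rig import r, optics
import cv2
print(r.observe(), r.tips_ahead)
for n in ("side","top","wrist"):
    p=optics.camera_params(n); print(n,p["K"],p["T"])
    cv2.imwrite(f"pics/{n}0.png",optics.read_camera(n))
E
```

```text
pics
{'time_s': 0.0, 'joints': array([ 1.11140622,  0.43525329,  0.02497649,  1.5740889 , -0.01161263,
        1.13397199, -0.07506922]), 'qd': array([-0.00082447, -0.00090432, -0.00184328,  0.00026047, -0.00066247,
        0.00024491,  0.00138575]), 'joint_torque': array([-4.01364787e-04, -6.70476079e+01,  1.02531038e+00, -3.16213560e+01,
        1.57036039e-02,  1.24727818e-02, -5.01009333e-05]), 'position': array([ 0.21807548, -0.58520733,  0.23851032]), 'ee_rot': array([-3.14002200e+00,  1.33963336e-04,  3.56742726e-01]), 'ft_force': array([-0.27057806,  0.51820188, -0.51415827]), 'wrist_torque': array([-0.0161567 ,  0.00185527, -0.06291624]), 'finger_gap': 0.08535224666292598} 0.008
side [[540.37458282   0.         276.68295964]
 [  0.         540.37458282 214.50107344]
 [  0.           0.           1.        ]] [[-0.76582906 -0.44993623  0.45941619  0.02383218]
 [-0.64284308  0.51781382 -0.56446579  0.65410678]
 [ 0.01608156 -0.72761682 -0.68579526  0.89946622]
 [ 0.          0.          0.          1.        ]]
top [[382.60297899   0.         281.7449695 ]
 [  0.         382.60297899 214.62587454]
 [  0.           0.           1.        ]] [[-0.00764932 -0.99008701  0.14024691  0.44235244]
 [-0.99977488  0.00479645 -0.02066845 -0.01160463]
 [ 0.01979087 -0.14037343 -0.98990081  1.11315874]
 [ 0.          0.          0.          1.        ]]
wrist [[304.7449013    0.         284.04209383]
 [  0.         304.7449013  209.25666179]
 [  0.           0.           1.        ]] [[ 0.35026754 -0.90234313 -0.25117629  0.28012216]
 [-0.93664888 -0.33779199 -0.0926577  -0.56232214]
 [-0.0012363   0.26771898 -0.96349625  0.37252878]
 [ 0.          0.          0.          1.        ]]
```

View pics/top0.png

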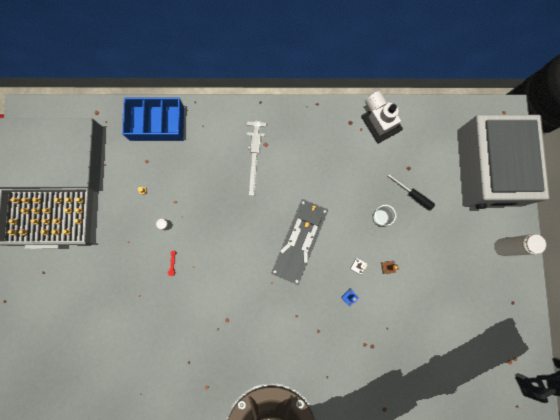

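View pics/side0.png

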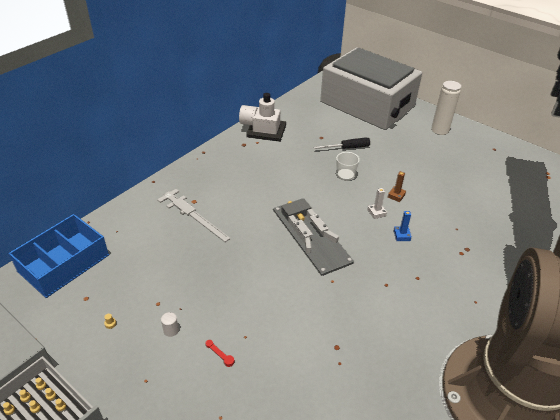

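View pics/wrist0.png

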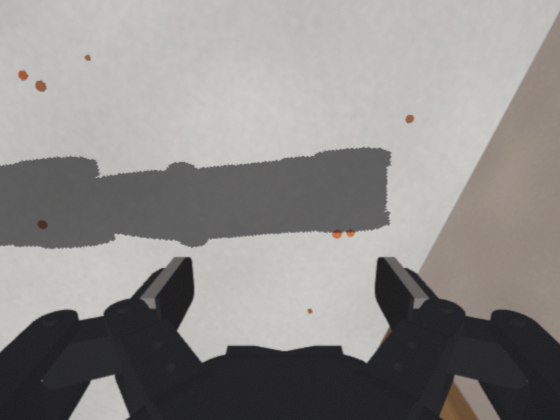

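Candidates for the slide: the bare/white one at top (359,266) / side (378,203); the brown one at top (390,267) / side (398,187); the blue one at top (350,297) / side (404,227); and the barrel with no post at top (163,224). By the description it is the bare one. I'll check it in a close crop.

```bash
cat > h.py <<'E'
import numpy as np, cv2
from rig import r, optics
def ray(P,u,v,z):
    K,T=P["K"],P["T"]; d=T[:3,:3]@np.linalg.solve(K,[u,v,1.0]); o=T[:3,3]
    return o+d*(z-o[2])/d[2]
def proj(P,X):
    T=P["T"]; c=T[:3,:3].T@(np.asarray(X)-T[:3,3]); p=P["K"]@c; return p[:2]/p[2]
def tri(obs):
    A=np.zeros((3,3));b=np.zeros(3)
    for P,u,v in obs:
        d=P["T"][:3,:3]@np.linalg.solve(P["K"],[u,v,1.0]); d/=np.linalg.norm(d)
        M=np.eye(3)-np.outer(d,d);A+=M;b+=M@P["T"][:3,3]
    return np.linalg.solve(A,b)
E
python3 - <<'E'
import cv2,numpy as np
t=cv2.imread("pics/top0.png");s=cv2.imread("pics/side0.png")
a=cv2.resize(t[190:310,260:420],None,fx=5,fy=5,interpolation=cv2.INTER_CUBIC)
cv2.imwrite("pics/ct.png",a)
b=cv2.resize(s[160:280,265:425],None,fx=5,fy=5,interpolation=cv2.INTER_CUBIC)
cv2.imwrite("pics/cs.png",b)
E
```

```text
(no output)
```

View pics/ct.png

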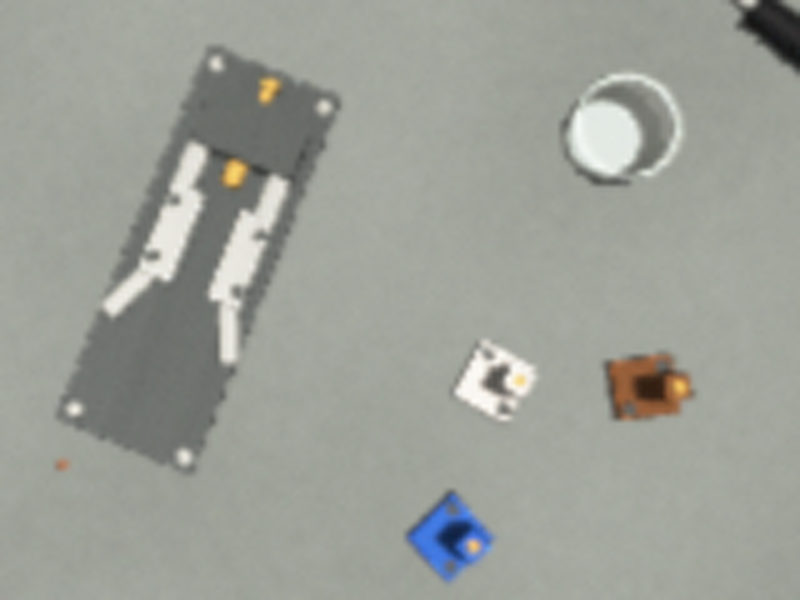

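View pics/cs.png

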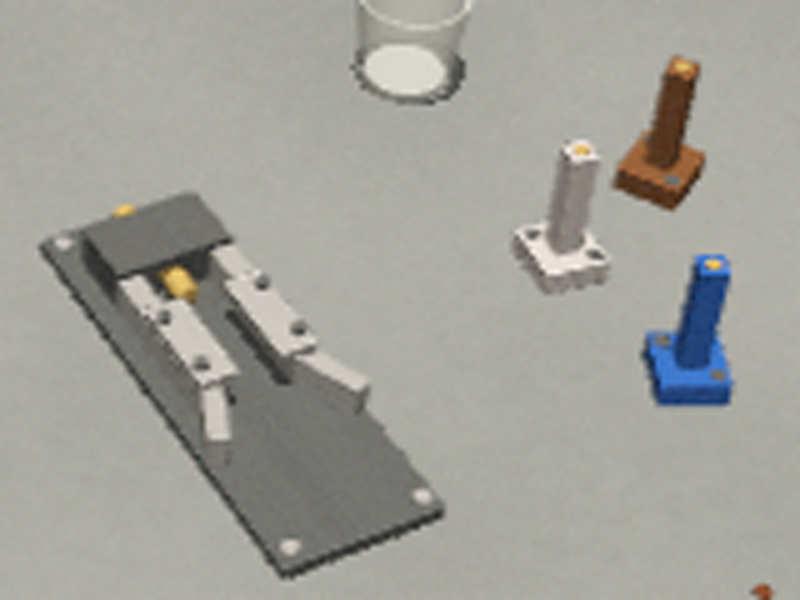

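The crop shows the bare light one at crop (497,380), with post and gold-tipped top, which fits the description. The brown and blue ones are look-alikes. Next, the first measurements.

```bash
python3 - <<'E'
from h import *
P=optics.camera_params("top");S=optics.camera_params("side")
c=lambda u,v:((u+.5)/5-.5+260,(v+.5)/5-.5+190)
cs=lambda u,v:((u+.5)/5-.5+265,(v+.5)/5-.5+160)
for n,pts in dict(top=[(212,45),(340,98),(190,472),(58,415)]).items():
    W=[ray(P,*c(*p),.008) for p in pts]; print(np.round(W,4))
a=[(W[0]+W[1])/2,(W[2]+W[3])/2]; d=a[0]-a[1]; print(np.linalg.norm(d),np.linalg.norm(W[0]-W[1]),np.degrees(np.arctan2(d[1],d[0])))
d/=np.linalg.norm(d); print("origin",a[1]+d*.045)
W=[ray(P,*c(*p),.014) for p in [(485,340),(537,375),(507,420),(455,385)]];print(np.round(W,4),np.mean(W,0))
W=[ray(S,*cs(*p),.014) for p in [(560,212)]]
print("posttop tri",tri([(P,*c(519,381)),(S,*cs(581,152))]), ray(P,*c(519,381),.074),ray(S,*cs(581,152),.074))
W=[ray(S,*cs(*p),.008) for p in [(40,245),(190,193),(443,512),(285,570)]];print(np.round(W,4))
print("plunger", tri([(P,*c(234,173)),(S,*cs(178,283))]))
E
```

```text
[[ 0.6462 -0.0946  0.008 ]
 [ 0.6143 -0.1692  0.008 ]
 [ 0.3992 -0.0783  0.008 ]
 [ 0.4319 -0.0033  0.008 ]]
0.2332377027958439 0.0811657332710553 -22.99227226259708
origin [ 0.45698745 -0.05837311  0.008     ]
[[ 0.4726 -0.2483  0.014 ]
 [ 0.4524 -0.2775  0.014 ]
 [ 0.4271 -0.2593  0.014 ]
 [ 0.4471 -0.2302  0.014 ]] [ 0.4498223 -0.2538207  0.014    ]
posttop tri [ 0.44836184 -0.25423139  0.07009542] [ 0.44875396 -0.25306776  0.074     ] [ 0.44597618 -0.25025665  0.074     ]
[[ 0.642  -0.0892  0.008 ]
 [ 0.6104 -0.1672  0.008 ]
 [ 0.3952 -0.0734  0.008 ]
 [ 0.4282 -0.0008  0.008 ]]
plunger [ 0.56965479 -0.10551146  0.01577585]
```

play_rows(
  deltas=[
    [[60,0.83,-0.57,0,0,0,0],[60,0.83,-0.57,0,0,0,0],[60,0.83,-0.57,0,0,0,0],[60,0.83,-0.57,0,0,0,0],[60,0.83,-0.57,0,0,0,0],[60,0.83,-0.57,0,0,0,0],[60,0.83,-0.57,0,0,0,0],[60,0.83,-0.57,0,0,0,0],[60,0.83,-0.57,0,0,0,0],[60,0.83,-0.57,0,0,0,0]],
  ],
)

```text
time_s: 1.15
position: [0.4524, -0.2495, 0.2354]
ee_rot: [-3.139, 0.005, 0.344]
ft_force: [-0.2, 0.6, -0.2]
finger_gap: 0.0599
```

```bash
python3 - <<'E'
from h import *
s=r.observe();print(s["joints"],s["position"],s["ee_rot"])
P=optics.camera_params("wrist");im=optics.read_camera("wrist");np.savez("w1.npz",K=P["K"],T=P["T"])
cv2.imwrite("pics/w1.png",im)
E
```

```text
[ 0.51818283  0.27490556 -0.14877571  1.8256337   0.04815225  1.04996945
 -0.87641838] [ 0.45239854 -0.24945635  0.23539844] [-3.13909864  0.00515481  0.34366938]
```

View pics/w1.png

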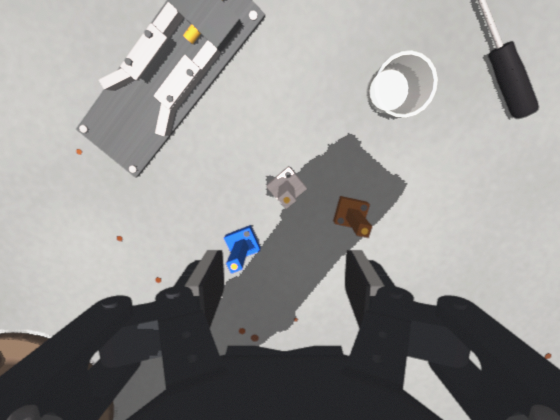

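play_rows(
  deltas=[
    [[60,0,0,0.7,0,0,-1],[60,0,0,0.7,0,0,-1],[60,0,0,0.7,0,0,-1],[60,0,0,0.7,0,0,-1],[60,0,0,0,0,0,-0.4],[60,0,0,0,0,0,0]],
  ],
)

```text
time_s: 1.8
position: [0.4594, -0.2377, 0.1197]
ee_rot: [-3.138, -0.004, 1.0]
ft_force: [-0.2, 0.2, 0.6]
finger_gap: 0.0601
```

```bash
python3 - <<'E'
from h import *
s=r.observe();print(s["joints"],s["position"],s["ee_rot"])
P=optics.camera_params("wrist");im=optics.read_camera("wrist");np.savez("w2.npz",K=P["K"],T=P["T"])
cv2.imwrite("pics/w2.png",im)
u,v=proj(P,[.449,-.253,.014]);print(u,v)
u,v=int(u),int(v);x0,y0=max(u-80,0),max(v-60,0)
print(x0,y0)
cv2.imwrite("pics/w2c.png",cv2.resize(im[y0:y0+120,x0:x0+160],None,fx=5,fy=5,interpolation=cv2.INTER_CUBIC))
E
```

```text
[ 0.58979389  0.42132103 -0.27866469  1.95290663  0.15191742  0.7899379
 -0.34383645] [ 0.45943886 -0.23768211  0.11968447] [-3.1381999  -0.00435867  1.00014736]
284.900230115741 231.10948044588793
204 171
```

View pics/w2.png

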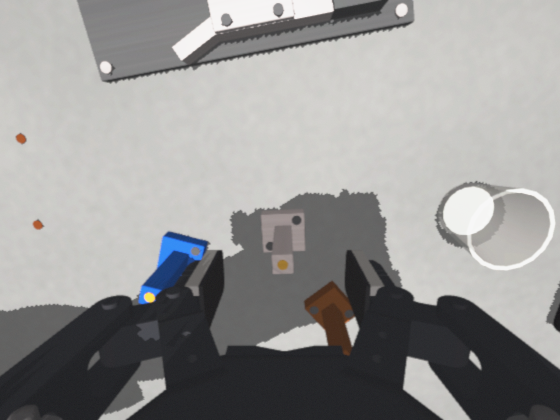

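View pics/w2c.png

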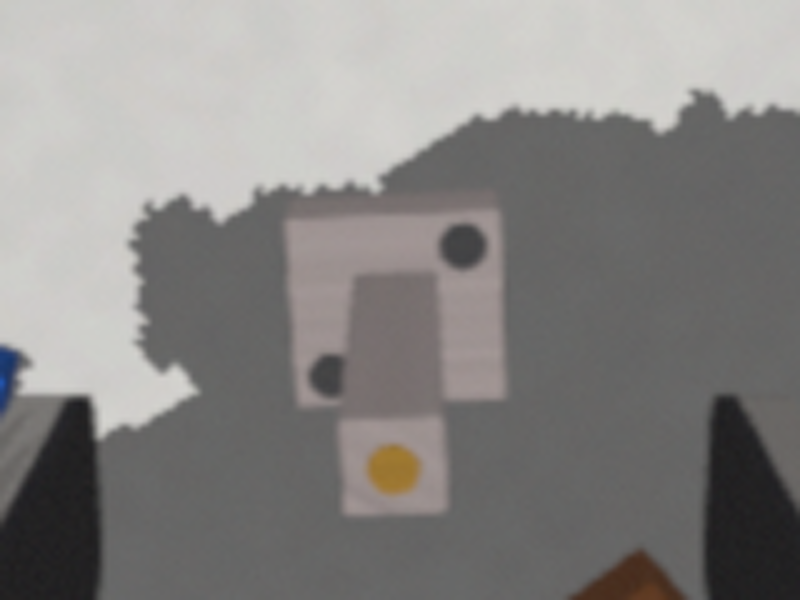

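The wrist crop shows the bare slide in shadow. Its block top corners are at crop (286,218), (502,208), (299,408), (506,397), and the post top is centred at (394,468).

```bash
python3 - <<'E'
from h import *
P=np.load("w2.npz")
c=lambda u,v:((u+.5)/5-.5+204,(v+.5)/5-.5+171)
for z,pts in ((.014,[(286,218),(502,208),(506,397),(299,408)]),(.074,[(341,423),(444,418),(448,513),(345,516)])):
    W=np.array([ray(P,*c(*p),z)[:2] for p in pts]); print(np.round(W,4),W.mean(0))
    for i in range(4):
        d=W[(i+1)%4]-W[i]; print(round(np.linalg.norm(d)*1e3,1),round(np.degrees(np.arctan2(d[1],d[0])),1))
# fingertip-plane TCP in image for hand-eye check
print(proj(P,[.4594,-.2377,.1197]))
E
```

```text
[[ 0.4402 -0.23  ]
 [ 0.471  -0.2476]
 [ 0.4541 -0.2763]
 [ 0.4234 -0.2591]] [ 0.44718337 -0.25327259]
35.4 -29.8
33.3 -120.5
35.2 150.7
33.6 60.0
[[ 0.4446 -0.2444]
 [ 0.456  -0.2509]
 [ 0.4494 -0.2625]
 [ 0.4379 -0.2556]] [ 0.44695697 -0.25335501]
13.2 -29.6
13.3 -120.0
13.4 149.3
13.1 59.0
[285.92844062 267.81480227]
```

play_rows(
  deltas=[
    [[60,-0.25,-0.04,0,0,0,-0.36],[60,-0.24,-0.03,0,0,0,0],[60,0,0,0,0,0,0],[60,0,0,0,0,0,0]],
  ],
)

```text
time_s: 2.25
position: [0.4468, -0.2542, 0.121]
ee_rot: [-3.141, -0.004, 1.04]
ft_force: [0.7, 0.2, 0.1]
finger_gap: 0.06
```

```bash
cat > st.py <<'E'
from h import *
import sys
# print needed tool-frame shift (units of 40mm) & turn to target x y z psi(deg)
def need(x,y,z,psi):
    s=r.observe();p=s["position"];from scipy.spatial.transform import Rotation as R
    Rm=R.from_euler("xyz",s["ee_rot"]);Rt=R.from_euler("xyz",[np.pi,0,np.radians(psi)])
    print("pos",np.round(p,4),"rot",np.round(np.degrees(s["ee_rot"]),2),"F",np.round(s["ft_force"],1),"gap",round(s["finger_gap"],4),"t",round(s["time_s"],2))
    print("shift",np.round(Rm.inv().apply(np.array([x,y,z])-p)/.04,3),"turn",np.round(np.degrees((Rm.inv()*Rt).as_rotvec())/8,3))
need(*map(float,sys.argv[1:5]))
E
python3 st.py .4471 -.2533 .042 60.2
```

```text
pos [ 0.4468 -0.2542  0.121 ] rot [-179.94   -0.26   59.61] F [0.7 0.2 0.1] gap 0.06 t 2.25
shift [ 0.015 -0.004  1.975] turn [-0.007 -0.032 -0.073]
```

play_rows(
  deltas=[
    [[60,0.02,0,0.6,0,-0.03,-0.07],[60,0,0,0.6,0,0,0],[60,0,0,0.5,0,0,0],[60,0,0,0.2,0,0,0],[60,0,0,0,0,0,0],[60,0,0,0,0,0,0]],
  ],
)

```text
time_s: 2.85
position: [0.4513, -0.2534, 0.0459]
ee_rot: [3.135, -0.001, 1.045]
ft_force: [-0.2, 0.4, 0.9]
finger_gap: 0.0598
```

```bash
python3 st.py .4471 -.2533 .042 60.2; python3 - <<'E'
from h import *
cv2.imwrite("pics/w3.png",optics.read_camera("wrist"))
s=optics.read_camera("side")
cv2.imwrite("pics/s3.png",cv2.resize(s[140:290,280:480],None,fx=4,fy=4,interpolation=cv2.INTER_CUBIC))
E
```

```text
pos [ 0.4513 -0.2534  0.0459] rot [ 1.7965e+02 -7.0000e-02  5.9860e+01] F [-0.2  0.4  0.9] gap 0.0598 t 2.85
shift [-0.05  -0.093  0.096] turn [ 0.044 -0.008 -0.043]
```

View pics/w3.png

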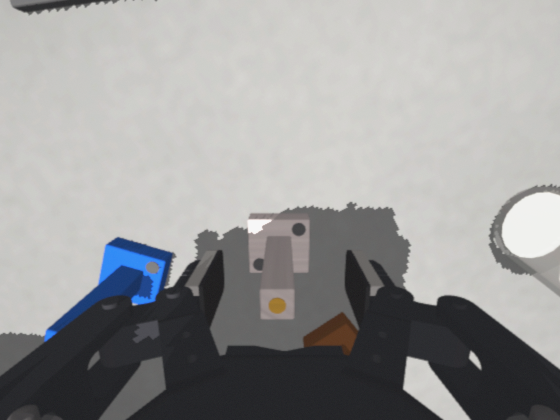

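View pics/s3.png

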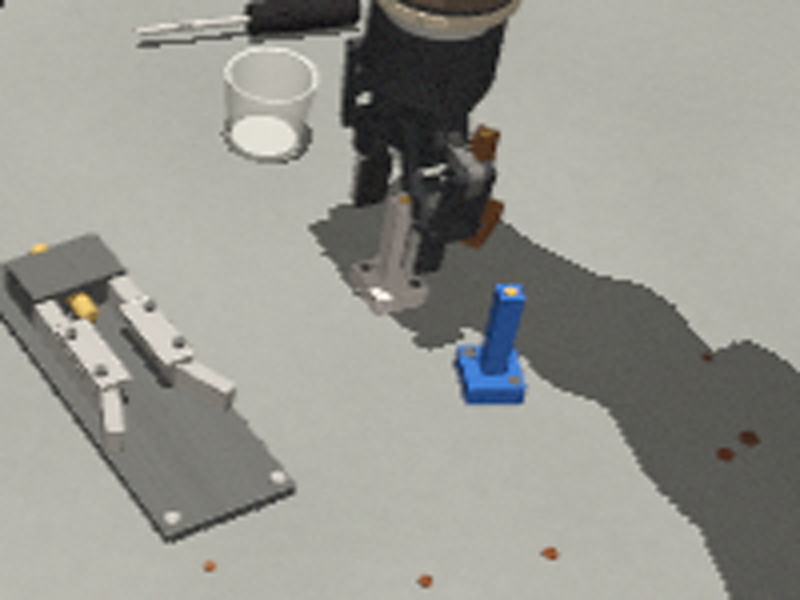

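The post is about 7 px left of the jaw midline, which agrees with the 3.7 mm shift computed. I'll correct that, then close.

play_rows(
  deltas=[
    [[60,-0.05,-0.09,0.1,0.04,0,-0.04],[60,0,0,0,0,0,0],[60,0,0,0,0,0,0]],
  ],
)

```text
time_s: 3.25
position: [0.448, -0.2542, 0.0436]
ee_rot: [3.138, -0.001, 1.05]
ft_force: [-0.1, -0.7, -0.2]
finger_gap: 0.0597
```

```bash
python3 st.py .4471 -.2533 .042 60.2
```

```text
pos [ 0.448  -0.2542  0.0436] rot [ 1.7977e+02 -7.0000e-02  6.0180e+01] F [-0.1 -0.7 -0.2] gap 0.0597 t 3.25
shift [ 0.009 -0.03   0.039] turn [ 0.028 -0.008 -0.003]
```

play_rows(
  deltas=[
    [[40,0,-0.02,0.03,0.02,0,0],[20,0,0,0,0,0,0],[5,0,0,0,0,0,0],[5,0,0,0,0,0,0],[5,0,0,0,0,0,0],[5,0,0,0,0,0,0]],
  ],
  grip_force=60,
)

```text
time_s: 3.85
position: [0.4475, -0.254, 0.0427]
ee_rot: [3.14, -0.001, 1.05]
ft_force: [-0.2, 0.1, -0.2]
finger_gap: 0.0132
```

```bash
python3 st.py .4471 -.2533 .162 67
```

```text
pos [ 0.4475 -0.254   0.0427] rot [ 1.799e+02 -7.000e-02  6.016e+01] F [-0.2  0.1 -0.2] gap 0.0132 t 3.85
shift [ 0.015 -0.012 -2.982] turn [ 0.013 -0.008 -0.855]
```

play_rows(
  deltas=[
    [[5,0,0,-0.3,0,0,0],[5,0,0,-0.6,0,0,0],[5,0,0,-0.7,0,0,-0.4],[5,0,0,-0.3,0,0,-0.45],[5,0.7,-0.25,0,0,0,0],[5,0.8,-0.3,0,0,0,0],[5,0.8,-0.3,0,0,0,0],[5,0.8,-0.3,0,0,0,0],[5,0.8,-0.3,0,0,0,0],[5,0.5,-0.15,0,0,0,0],[5,0,0,0,0,0,0],[5,0,0,0,0,0,0]],
  ],
)

```text
time_s: 5.05
position: [0.4562, -0.0609, 0.1296]
ee_rot: [3.136, -0.001, 1.172]
ft_force: [0.7, -0.7, -1.6]
finger_gap: 0.0132
```

```bash
python3 st.py .457 -.058 .12 67; python3 - <<'E'
from h import *
P=optics.camera_params("wrist");im=optics.read_camera("wrist");np.savez("w4.npz",K=P["K"],T=P["T"])
cv2.imwrite("pics/w4.png",im)
E
```

```text
pos [ 0.4562 -0.0609  0.1296] rot [ 1.7971e+02 -4.0000e-02  6.7140e+01] F [ 0.7 -0.7 -1.6] gap 0.0132 t 5.05
shift [ 0.075 -0.012  0.239] turn [ 0.037 -0.005  0.018]
```

View pics/w4.png

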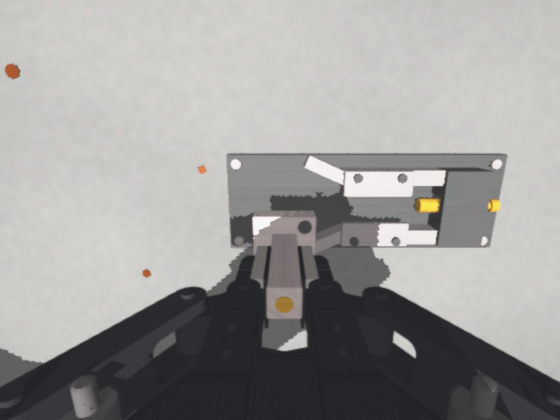

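```bash
python3 - <<'E'
import cv2
im=cv2.imread("pics/w4.png")
cv2.imwrite("pics/w4a.png",cv2.resize(im[140:260,220:370],None,fx=5,fy=5,interpolation=cv2.INTER_CUBIC))
cv2.imwrite("pics/w4b.png",cv2.resize(im[140:260,365:515],None,fx=5,fy=5,interpolation=cv2.INTER_CUBIC))
E
```

```text
(no output)
```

View pics/w4a.png

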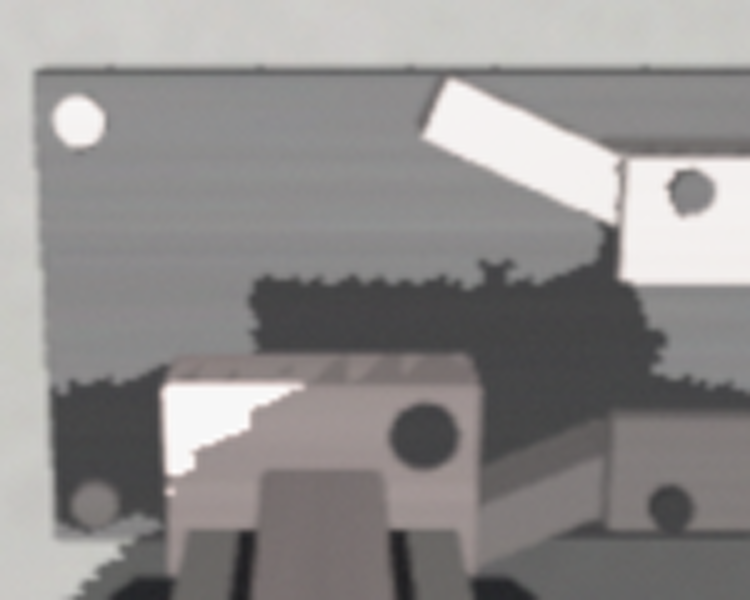

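View pics/w4b.png

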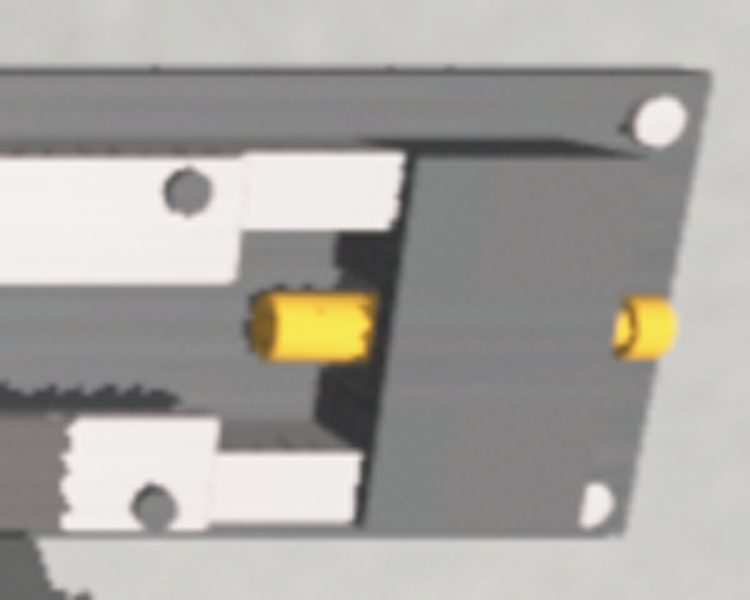

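```bash
cat > g.py <<'E'
from h import *
P=np.load("w4.npz")
ca=lambda u,v:((u+.5)/5-.5+220,(v+.5)/5-.5+140)
cb=lambda u,v:((u+.5)/5-.5+365,(v+.5)/5-.5+140)
A=ray(P,*ca(36,72),.008)[:2];B=ray(P,*cb(710,73),.008)[:2];C=ray(P,*cb(625,535),.008)[:2];D=ray(P,*ca(55,538),.008)[:2]
ang=lambda d:np.degrees(np.arctan2(d[1],d[0]))
print(np.round([A,B,C,D],4),"L",np.linalg.norm(B-A),np.linalg.norm(C-D),"W",np.linalg.norm(A-D),np.linalg.norm(B-C),"ang",ang(B-A),ang(C-D))
s=[ray(P,*ca(78,122),.008)[:2],ray(P,*cb(659,121),.008)[:2]];print("screws ang",ang(s[1]-s[0]))
u1=ray(P,*ca(622,283),.031)[:2];u2=ray(P,*cb(235,283),.031)[:2]
l1=ray(P,*ca(610,413),.031)[:2];l2=ray(P,*cb(218,419),.031)[:2]
print("lips ang",ang(u2-u1),ang(l2-l1),"len",np.linalg.norm(u2-u1),np.linalg.norm(l2-l1),"slot",u1-l1)
h=np.radians(-23.0);ex=np.array([np.cos(h),np.sin(h)]);ey=np.array([-ex[1],ex[0]])
f=lambda p:np.round([(p)@ex*1e3,(p)@ey*1e3],1)
for n,p in dict(A=A,B=B,C=C,D=D,u1=u1,u2=u2,l1=l1,l2=l2,nose=ray(P,*cb(262,328),.0155)[:2],noseTop=ray(P,*cb(275,290),.0155+.0)[:2],stopL=ray(P,*cb(412,152),.03)[:2],stopR=ray(P,*cb(372,525),.03)[:2]).items(): print(n,f(p))
for p in [(162,383),(482,384)]:print(f(ray(P,*ca(*p),.0866+.014)[:2]))
print("TCP",f(np.array([.4562,-.0609])))
E
python3 g.py
```

```text
[[ 0.4289 -0.0025]
 [ 0.6432 -0.0929]
 [ 0.6118 -0.1693]
 [ 0.3961 -0.0787]] L 0.23256535720763893 0.2340486526102552 W 0.08291588971856274 0.08259544529674841 ang -22.862786225644964 -22.783884112064378
screws ang -22.788902261364086
lips ang -22.867382736842174 -23.97857142558301 len 0.0530919322043417 0.05367933104673328 slot [0.00902543 0.01940874]
A [395.8 165.2]
B [628.3 165.8]
C [629.4  83.2]
D [395.3  82.3]
u1 [490.1 135. ]
u2 [543.2 135.1]
l1 [489.4 113.6]
l2 [543.  112.6]
nose [555.4 123.7]
noseTop [556.8 130.3]
stopL [568.6 155.6]
stopR [571.  94.]
[424.8 139.5]
[460.6 139.4]
TCP [443.7 122.2]
```

Guide heading is −22.85°, and its origin is about (0.453, −0.058). In this view the slide sits at guide x ≈ +4 mm, y ≈ −1.7 mm. Next: centre it and lower onto the open bed.

play_rows(
  deltas=[
    [[5,0.04,-0.12,0.3,0.03,0,0],[5,0,0,0.6,0,0,0],[5,0,0,0.5,0,0,0],[5,0,0,0.25,0,0,0],[5,0,0,0.1,0,0,0],[5,0,0,0,0,0,0],[5,0,0,0,0,0,0]],
  ],
)

```text
time_s: 5.8
position: [0.451, -0.0627, 0.0556]
ee_rot: [3.142, 0.001, 1.162]
ft_force: [-0.1, -0.1, -2.2]
finger_gap: 0.0131
```

```bash
cat > gs.py <<'E'
from h import *
s=r.observe();p=s["position"]
h=np.radians(-22.85);h0=np.radians(-23)
ex=np.array([np.cos(h),np.sin(h)]);ey=np.array([-ex[1],ex[0]])
O=.4397*np.array([np.cos(h0),np.sin(h0)])+.1241*np.array([-np.sin(h0),np.cos(h0)])
d=p[:2]-O; F=s["ft_force"]
print("guide xy mm",np.round([d@ex*1e3,d@ey*1e3],1),"z",round(p[2]*1e3,1),"rot",np.round(np.degrees(s["ee_rot"]),2),"F guide",np.round([F[:2]@ex,F[:2]@ey,F[2]],1),"tq",np.round(s["wrist_torque"],2),"gap",round(s["finger_gap"]*1e3,1),"t",round(s["time_s"],2))
E
python3 gs.py
```

```text
guide xy mm [-0.1 -5.6] z 55.6 rot [1.800e+02 5.000e-02 6.658e+01] F guide [-0.1 -0.1 -2.2] tq [-0.02 -0.04 -0.01] gap 13.1 t 5.8
```

play_rows(
  deltas=[
    [[5,0.13,0,0.05,0,0,-0.07],[5,0,0,0,0,0,0],[5,0,0,0,0,0,0]],
  ],
)

```text
time_s: 6.1
position: [0.4544, -0.0576, 0.0549]
ee_rot: [3.139, 0.0, 1.172]
ft_force: [-0.7, -0.1, -2.1]
finger_gap: 0.0134
```

```bash
python3 gs.py;python3 - <<'E'
from h import *
P=optics.camera_params("wrist");im=optics.read_camera("wrist");np.savez("w5.npz",K=P["K"],T=P["T"])
cv2.imwrite("pics/w5.png",im)
s=optics.read_camera("side")
cv2.imwrite("pics/s5.png",cv2.resize(s[140:290,230:430],None,fx=4,fy=4,interpolation=cv2.INTER_CUBIC))
E
python3 gs.py
```

```text
guide xy mm [1.1 0.4] z 54.9 rot [179.84   0.    67.18] F guide [-0.6 -0.3 -2.1] tq [ 0.03 -0.03 -0.  ] gap 13.4 t 6.1
guide xy mm [1.1 0.4] z 54.9 rot [179.84  -0.    67.17] F guide [ 0.2 -0.5 -2.1] tq [-0.05  0.01 -0.02] gap 13.2 t 6.2
```

View pics/w5.png

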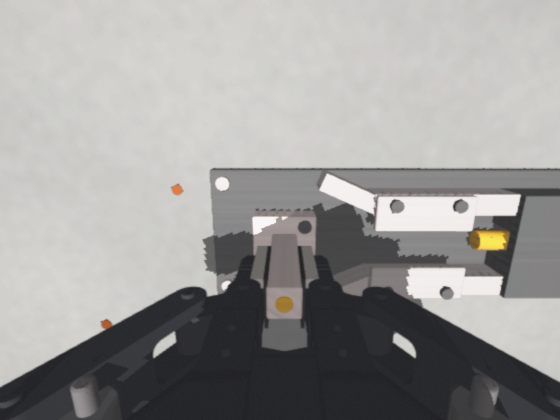

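View pics/s5.png

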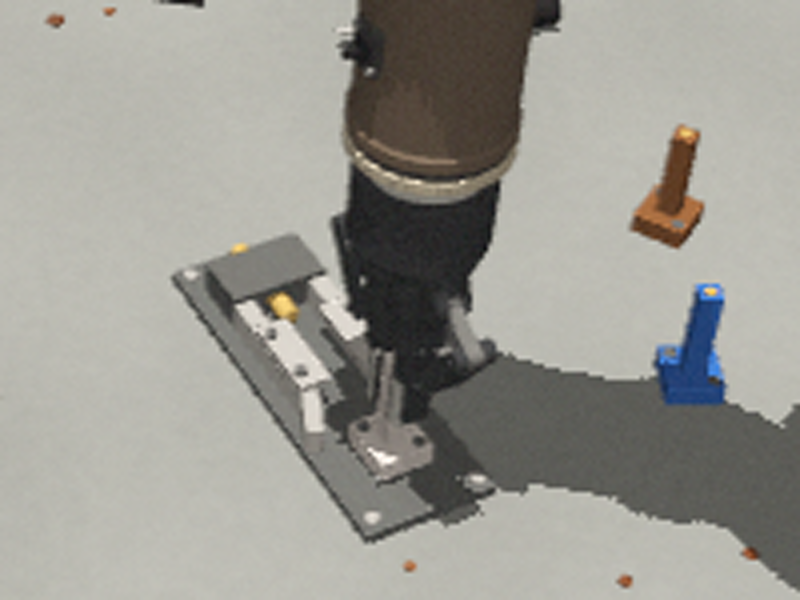

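play_rows(
  deltas=[
    [[5,0,0,0.08,0,0,0],[5,0,0,0.04,0,0,0],[5,0,0,0,0,0,0]],
  ],
)

```text
time_s: 6.5
position: [0.4547, -0.0577, 0.0507]
ee_rot: [3.138, 0.0, 1.172]
ft_force: [-1.5, 0.8, 2.7]
finger_gap: 0.0134
```

```bash
python3 gs.py
```

```text
guide xy mm [1.4 0.4] z 50.7 rot [1.7977e+02 1.0000e-02 6.7160e+01] F guide [-1.7  0.2  2.7] tq [ 0.17  0.41 -0.  ] gap 13.4 t 6.5
```

play_rows(
  deltas=[
    [[5,0,0.2,0,0,0,0],[5,0,0.2,0,0,0,0],[5,0,0.2,0,0,0,0],[5,0,0,0,0,0,0]],
  ],
)

```text
time_s: 6.9
position: [0.4773, -0.0673, 0.0507]
ee_rot: [3.139, 0.001, 1.173]
ft_force: [1.6, 0.1, 1.5]
finger_gap: 0.0133
```

```bash
python3 gs.py
```

```text
guide xy mm [26.   0.4] z 50.7 rot [1.7985e+02 4.0000e-02 6.7190e+01] F guide [1.5 0.7 1.5] tq [-0.17 -0.33 -0.04] gap 13.3 t 6.9
```

```bash
python3 - <<'E'
from h import *
P=optics.camera_params("wrist");im=optics.read_camera("wrist");np.savez("w6.npz",K=P["K"],T=P["T"])
cv2.imwrite("pics/w6.png",cv2.resize(im[170:320,220:420],None,fx=4,fy=4,interpolation=cv2.INTER_CUBIC))
E
```

```text
(no output)
```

View pics/w6.png

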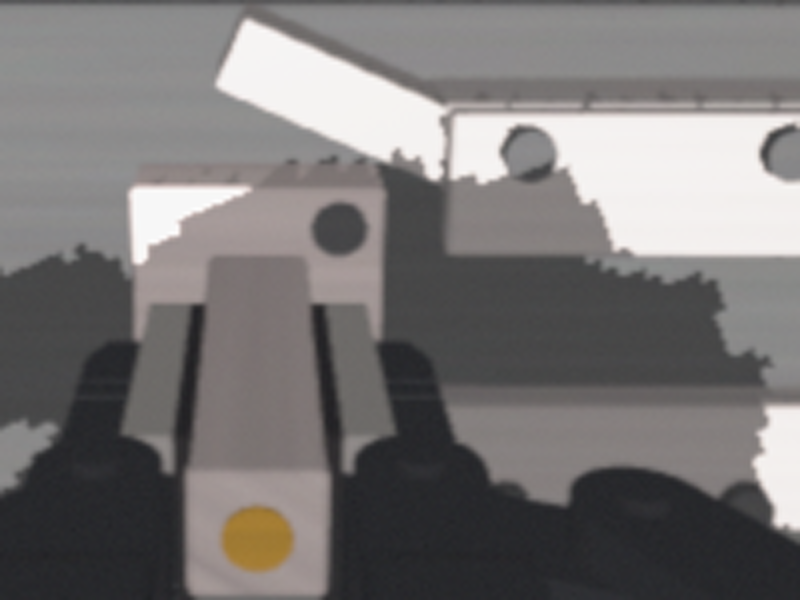

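```bash
python3 - <<'E'
from h import *
P=np.load("w6.npz");c=lambda u,v:((u+.5)/4-.5+220,(v+.5)/4-.5+170)
h=np.radians(-22.85);h0=np.radians(-23)
ex=np.array([np.cos(h),np.sin(h)]);ey=np.array([-ex[1],ex[0]])
O=.4397*np.array([np.cos(h0),np.sin(h0)])+.1241*np.array([-np.sin(h0),np.cos(h0)])
for n,p,z in (("slideTL",(129,186),.022),("slideTR",(384,188),.022),("lipU",(450,255),.031),("lipU2",(790,257),.031),("lipL",(455,404),.031),("post",(186,470),.082),("post2",(330,470),.082),("post bot",(330,597),.082),("gold",(257,539),.082)):
    d=ray(P,*c(*p),z)[:2]-O; print(n,np.round([d@ex*1e3,d@ey*1e3],1))
E
```

```text
slideTL [ 7.  17.9]
slideTR [42.5 17.6]
lipU [50.6 11. ]
lipU2 [96.2 10.7]
lipL [ 52.3 -10.9]
post [18.   8.2]
post2 [31.5  8.2]
post bot [31.8 -5.6]
gold [24.7  0.8]
```

Aligned: the slide is 0.7 mm off the centre line and the clearance is ±2 mm. Running it in.

play_rows(
  deltas=[
    [[5,-0.015,0.2,0,0,0,0],[5,0,0.2,0,0,0,0],[5,0,0.2,0,0,0,0],[5,0,0,0,0,0,0]],
  ],
)

```text
time_s: 7.35
position: [0.498, -0.0766, 0.0508]
ee_rot: [-3.141, 0.002, 1.174]
ft_force: [1.8, -1.2, 1.8]
finger_gap: 0.0131
```

```bash
python3 gs.py
```

```text
guide xy mm [48.6 -0.2] z 50.8 rot [-1.7995e+02  1.0000e-01  6.7240e+01] F guide [ 2.2 -0.4  1.8] tq [-0.11 -0.4  -0.04] gap 13.1 t 7.35
```

play_rows(
  deltas=[
    [[5,0,0.2,0,0,0,0],[5,0,0.2,0,0,0,0],[5,0,0.2,0,0,0,0],[5,0,0.2,0,0,0,0],[5,0,0.15,0,0,0,0],[5,0,0,0,0,0,0]],
  ],
)

```text
time_s: 7.95
position: [0.5309, -0.0906, 0.0509]
ee_rot: [-3.134, 0.004, 1.175]
ft_force: [0.7, -0.5, 2.3]
finger_gap: 0.0135
```

```bash
python3 gs.py
```

```text
guide xy mm [84.4 -0.3] z 50.9 rot [-179.58    0.22   67.31] F guide [ 0.9 -0.2  2.3] tq [-0.14 -0.36  0.  ] gap 13.5 t 7.95
```

play_rows(
  deltas=[
    [[5,0,0.15,0,-0.05,0,0.02],[5,0,0.15,0,0,0,0],[5,0,0.1,0,0,0,0]],
  ],
)

```text
time_s: 8.25
position: [0.5437, -0.0961, 0.0508]
ee_rot: [-3.138, 0.005, 1.173]
ft_force: [-4.3, 1.4, 7.9]
finger_gap: 0.013
```

```bash
python3 gs.py
```

```text
guide xy mm [98.4 -0.4] z 50.8 rot [-179.79    0.29   67.19] F guide [-4.5 -0.3  7.9] tq [0.44 0.99 0.07] gap 13.0 t 8.25
```

play_rows(
  deltas=[
    [[5,0,0.12,0,0,0,0],[5,0,0.12,0,0,0,0]],
  ],
)

```text
time_s: 8.45
position: [0.5485, -0.0981, 0.0509]
ee_rot: [-3.13, 0.007, 1.174]
ft_force: [-12.0, 4.0, 17.4]
finger_gap: 0.0131
```

```bash
python3 gs.py
```

```text
guide xy mm [103.6  -0.4] z 50.9 rot [-179.34    0.41   67.26] F guide [-12.6  -1.   17.4] tq [ 1.17  2.87 -0.04] gap 13.1 t 8.45
```

play_rows(
  deltas=[
    [[5,0,0.12,-0.03,-0.08,0.04,0],[5,0,0.12,-0.02,-0.06,0,0]],
  ],
)

```text
time_s: 8.65
position: [0.5522, -0.0999, 0.0509]
ee_rot: [-3.14, 0.004, 1.175]
ft_force: [-5.9, 3.4, 1.9]
finger_gap: 0.0133
```

```bash
python3 gs.py
```

```text
guide xy mm [107.6  -0.5] z 50.9 rot [-179.88    0.21   67.34] F guide [-6.8  0.8  1.9] tq [0.91 1.51 0.01] gap 13.3 t 8.65
```

play_rows(
  deltas=[
    [[5,0,0.12,0,-0.02,0.02,0],[5,0,0.12,-0.02,-0.02,0,0.02]],
  ],
)

```text
time_s: 8.85
position: [0.5534, -0.1004, 0.051]
ee_rot: [-3.131, 0.004, 1.175]
ft_force: [-10.1, 3.9, 5.7]
finger_gap: 0.0129
```

```bash
python3 gs.py
```

```text
guide xy mm [109.   -0.6] z 51.0 rot [-179.39    0.24   67.3 ] F guide [-10.9  -0.3   5.7] tq [1.31 2.46 0.06] gap 12.9 t 8.85
```

```bash
python3 - <<'E'
from h import *
P=optics.camera_params("wrist");im=optics.read_camera("wrist");np.savez("w7.npz",K=P["K"],T=P["T"])
cv2.imwrite("pics/w7.png",cv2.resize(im[190:340,220:420],None,fx=4,fy=4,interpolation=cv2.INTER_CUBIC))
s=optics.read_camera("side")
cv2.imwrite("pics/s7.png",cv2.resize(s[170:270,250:385],None,fx=6,fy=6,interpolation=cv2.INTER_CUBIC)[:600,:800])
E
python3 gs.py
```

```text
guide xy mm [109.2  -0.5] z 50.9 rot [-179.41    0.24   67.3 ] F guide [-13.1  -0.5  11.9] tq [1.24 2.8  0.06] gap 12.9 t 8.95
```

View pics/w7.png

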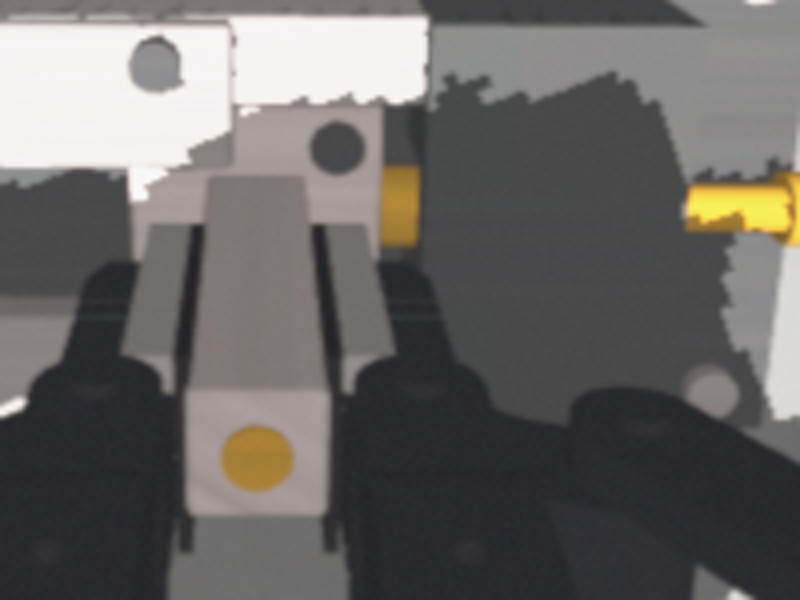

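View pics/s7.png

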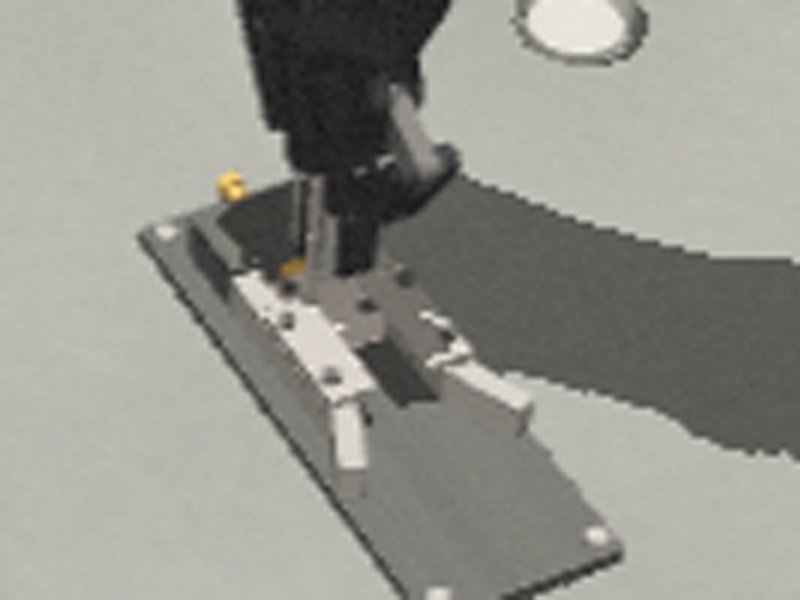

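The slide is in under the lips. Its front face is at crop column 382, the stop edge is at about 426, and brass still shows between them, so there is travel left.

```bash
cat > gap.py <<'E'
from h import *
import sys
f=sys.argv[1];y0=float(sys.argv[4]);x0=float(sys.argv[5]);k=float(sys.argv[6])
P=np.load(f);c=lambda u,v:((u+.5)/k-.5+x0,(v+.5)/k-.5+y0)
h=np.radians(-22.85);h0=np.radians(-23)
ex=np.array([np.cos(h),np.sin(h)]);ey=np.array([-ex[1],ex[0]])
O=.4397*np.array([np.cos(h0),np.sin(h0)])+.1241*np.array([-np.sin(h0),np.cos(h0)])
for n,p,z in (("slide front",eval(sys.argv[2]),.022),("stop",eval(sys.argv[3]),.030)):
    d=ray(P,*c(*p),z)[:2]-O; print(n,np.round([d@ex*1e3,d@ey*1e3],1))
E
python3 gap.py w7.npz "(383,150)" "(428,110)" 190 220 4
```

```text
slide front [125.1  10.4]
stop [130.1  18.8]
```

play_rows(
  deltas=[
    [[5,0,0.16,-0.04,-0.08,0.03,0.02],[5,0,0.16,-0.02,-0.04,0,0]],
  ],
)

```text
time_s: 9.15
position: [0.5572, -0.102, 0.0509]
ee_rot: [-3.133, 0.003, 1.174]
ft_force: [-14.6, 6.3, 17.7]
finger_gap: 0.0134
```

```bash
python3 gs.py
```

```text
guide xy mm [113.1  -0.6] z 50.9 rot [-179.48    0.19   67.27] F guide [-15.9   0.1  17.7] tq [ 1.46  3.54 -0.02] gap 13.4 t 9.15
```

play_rows(
  deltas=[
    [[5,0,0.14,-0.05,-0.08,0.02,0],[5,0,0.14,-0.03,-0.04,0,0]],
  ],
)

```text
time_s: 9.35
position: [0.5581, -0.1024, 0.0509]
ee_rot: [-3.131, 0.004, 1.177]
ft_force: [-17.4, 7.3, 16.9]
finger_gap: 0.013
```

```bash
python3 gs.py; python3 - <<'E'
from h import *
P=optics.camera_params("wrist");im=optics.read_camera("wrist");np.savez("w8.npz",K=P["K"],T=P["T"])
cv2.imwrite("pics/w8.png",cv2.resize(im[190:340,220:420],None,fx=4,fy=4,interpolation=cv2.INTER_CUBIC))
E
python3 gs.py
```

```text
guide xy mm [114.   -0.7] z 50.9 rot [-179.39    0.23   67.42] F guide [-18.9   0.   16.9] tq [ 1.88  3.95 -0.07] gap 13.0 t 9.35
guide xy mm [114.   -0.7] z 51.0 rot [-179.36    0.25   67.43] F guide [-14.3   0.4   8.9] tq [1.57 3.32 0.01] gap 13.3 t 9.4
```

View pics/w8.png

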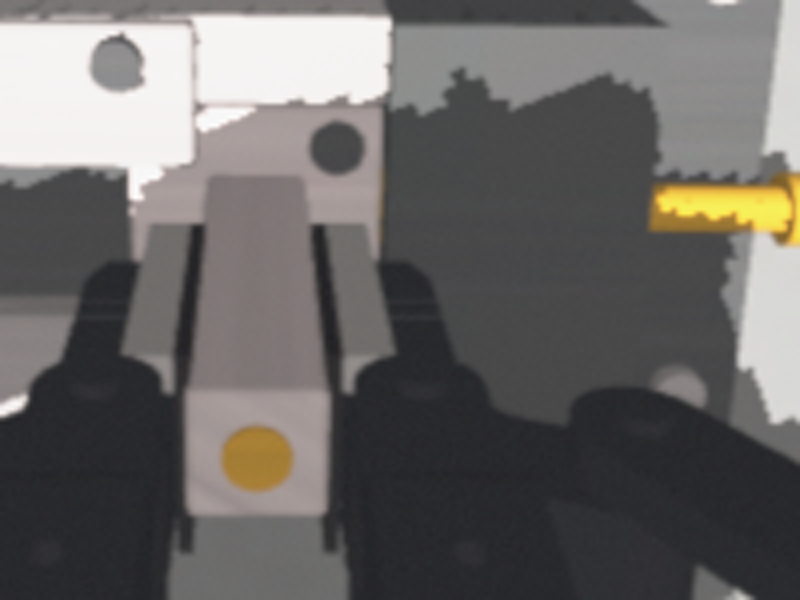

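```bash
python3 gap.py w8.npz "(384,140)" "(390,110)" 190 220 4
```

```text
slide front [130.3  11.8]
stop [130.1  18.7]
```

By the image the faces meet within about 0.5 mm. I'll confirm by pushing slightly harder: on the stop, force should rise without travel.

play_rows(
  deltas=[
    [[5,0,0.2,-0.05,-0.08,0.03,0.03]],
  ],
)

```text
time_s: 9.5
position: [0.5584, -0.1026, 0.0511]
ee_rot: [-3.128, 0.003, 1.174]
ft_force: [-22.5, 10.9, 12.0]
finger_gap: 0.0133
```

```bash
python3 gs.py; python3 - <<'E'
from h import *
P=optics.camera_params("wrist");im=optics.read_camera("wrist");np.savez("w9.npz",K=P["K"],T=P["T"])
cv2.imwrite("pics/w9.png",cv2.resize(im[200:275,280:380],None,fx=8,fy=8,interpolation=cv2.INTER_CUBIC))
E
python3 gs.py
```

```text
guide xy mm [114.4  -0.6] z 51.1 rot [-1.7922e+02  1.7000e-01  6.7290e+01] F guide [-24.9   1.3  12. ] tq [2.62 5.52 0.02] gap 13.3 t 9.5
guide xy mm [114.3  -0.7] z 51.1 rot [-1.7919e+02  1.7000e-01  6.7280e+01] F guide [-20.    0.9  12.8] tq [ 2.2   4.57 -0.01] gap 13.1 t 9.55
```

View pics/w9.png

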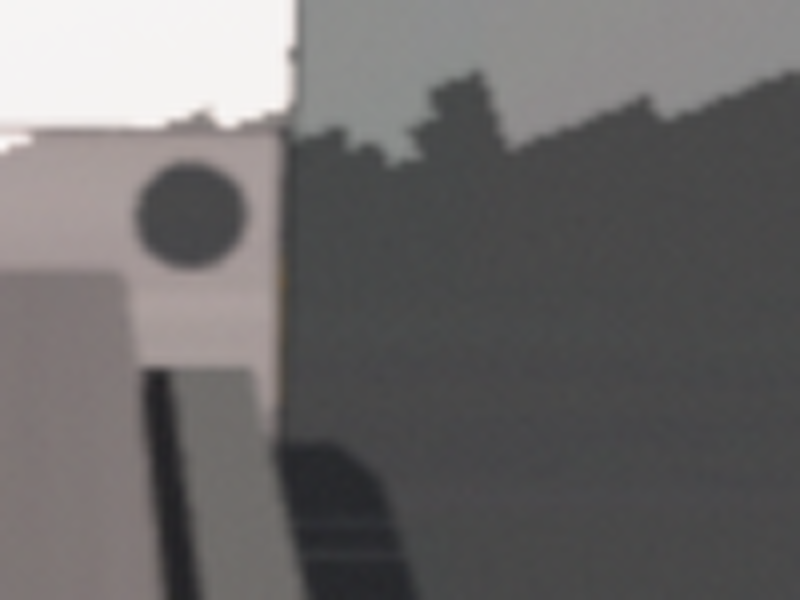

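play_rows(
  deltas=[
    [[5,0,0.14,-0.06,-0.2,0.02,0]],
  ],
)

```text
time_s: 9.65
position: [0.5576, -0.1024, 0.051]
ee_rot: [3.139, 0.002, 1.176]
ft_force: [-8.8, 4.8, -7.1]
finger_gap: 0.0133
```

```bash
python3 gs.py; python3 - <<'E'
from h import *
P=optics.camera_params("wrist");im=optics.read_camera("wrist");np.savez("w10.npz",K=P["K"],T=P["T"])
cv2.imwrite("pics/w10.png",cv2.resize(im[200:275,280:380],None,fx=8,fy=8,interpolation=cv2.INTER_CUBIC))
t=optics.read_camera("top");cv2.imwrite("pics/t10.png",t)
E
python3 gs.py
```

```text
guide xy mm [113.6  -0.7] z 51.0 rot [1.7987e+02 1.3000e-01 6.7360e+01] F guide [-10.    1.   -7.1] tq [1.39 2.28 0.03] gap 13.3 t 9.65
guide xy mm [113.6  -0.8] z 51.0 rot [1.7981e+02 1.3000e-01 6.7390e+01] F guide [-13.2   2.   -1.4] tq [ 1.74  2.83 -0.03] gap 13.2 t 9.75
```

View pics/w10.png

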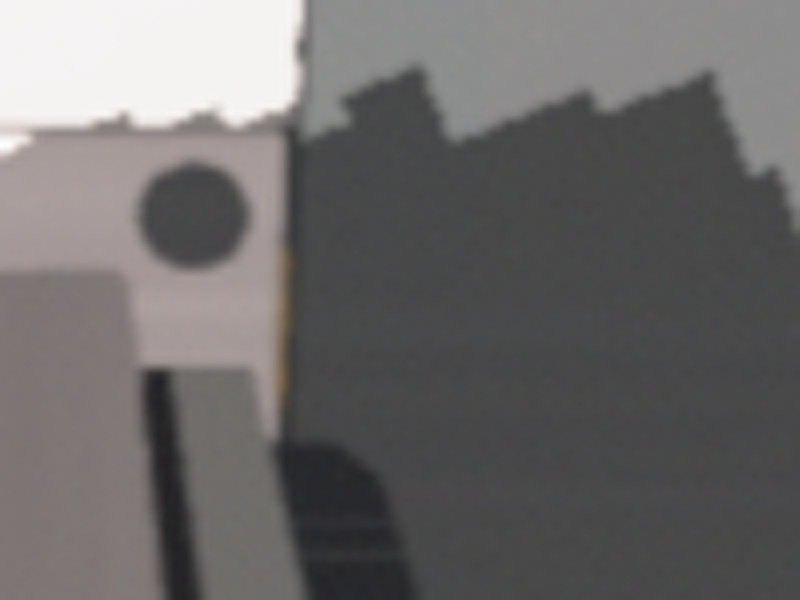

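View pics/t10.png

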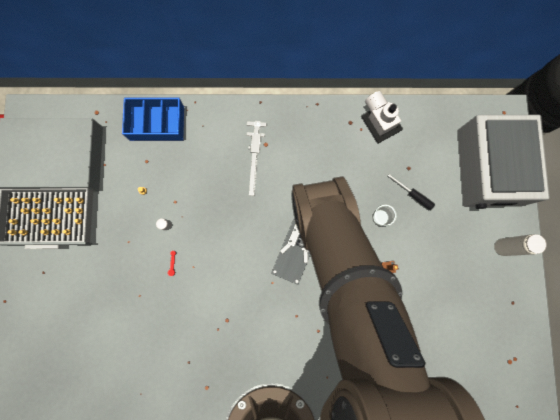

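That levelled the slide but eased the push to about 10–13 N, and a thin brass sliver shows at (285,310). Pressing firmer while keeping it level.

play_rows(
  deltas=[
    [[5,0,0.2,0.02,-0.06,0.01,0.02],[5,0,0.2,-0.03,-0.08,0,0]],
  ],
)

```text
time_s: 9.95
position: [0.5584, -0.1027, 0.0508]
ee_rot: [-3.139, 0.007, 1.177]
ft_force: [-20.2, 10.1, 10.2]
finger_gap: 0.0131
```

```bash
python3 gs.py; python3 - <<'E'
from h import *
P=optics.camera_params("wrist");im=optics.read_camera("wrist");np.savez("w11.npz",K=P["K"],T=P["T"])
cv2.imwrite("pics/w11.png",cv2.resize(im[200:275,280:380],None,fx=8,fy=8,interpolation=cv2.INTER_CUBIC))
E
python3 gs.py
```

```text
guide xy mm [114.5  -0.8] z 50.8 rot [-179.84    0.42   67.43] F guide [-22.5   1.5  10.2] tq [ 2.37  4.85 -0.14] gap 13.1 t 9.95
guide xy mm [114.4  -0.7] z 50.7 rot [-179.82    0.43   67.44] F guide [-26.1  -1.1  24.9] tq [ 2.28  5.54 -0.16] gap 13.1 t 10.0
```

View pics/w11.png

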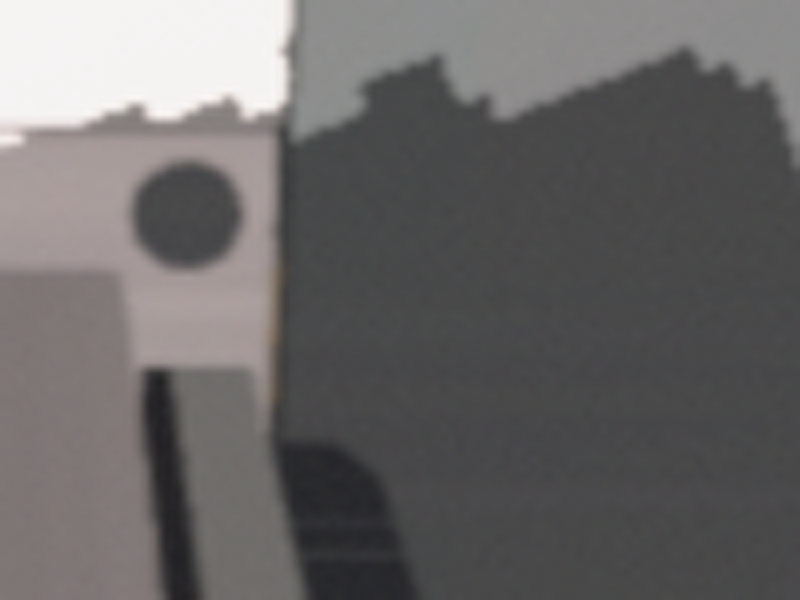

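play_rows(
  deltas=[
    [[5,0,0.17,-0.05,-0.06,0.04,0.03]],
  ],
)

```text
time_s: 10.1
position: [0.5583, -0.1027, 0.0509]
ee_rot: [-3.135, 0.004, 1.175]
ft_force: [-10.8, 4.5, -5.6]
finger_gap: 0.0129
```

```bash
python3 gs.py; for i in 1 2 3 4 5 6; do python3 - <<'E'
from h import *
im=optics.read_camera("wrist");P=optics.camera_params("wrist");np.savez("w12.npz",K=P["K"],T=P["T"])
cv2.imwrite("pics/w12.png",cv2.resize(im[200:275,280:380],None,fx=8,fy=8,interpolation=cv2.INTER_CUBIC))
cv2.imwrite("pics/w12f.png",im)
E
python3 gs.py; done
```

```text
guide xy mm [114.4  -0.8] z 50.9 rot [-179.63    0.25   67.31] F guide [-11.7  -0.   -5.6] tq [1.56 2.79 0.02] gap 12.9 t 10.1
guide xy mm [114.4  -0.8] z 50.9 rot [-179.61    0.24   67.28] F guide [-18.7   2.2   8.7] tq [ 2.09  4.01 -0.03] gap 13.2 t 10.15
guide xy mm [114.4  -0.8] z 50.8 rot [-179.61    0.25   67.29] F guide [-17.5   0.6   8.1] tq [ 1.86  3.94 -0.  ] gap 13.4 t 10.2
guide xy mm [114.4  -0.8] z 50.9 rot [-179.62    0.25   67.29] F guide [-17.8   0.1   9. ] tq [ 1.97  3.95 -0.01] gap 13.4 t 10.25
guide xy mm [114.4  -0.8] z 50.9 rot [-179.62    0.25   67.3 ] F guide [-18.1   1.2   8.3] tq [ 1.89  3.88 -0.01] gap 13.3 t 10.3
guide xy mm [114.4  -0.8] z 50.9 rot [-179.62    0.25   67.29] F guide [-17.8   1.2   8.1] tq [1.86 3.89 0.05] gap 12.8 t 10.35
guide xy mm [114.4  -0.8] z 50.9 rot [-179.62    0.25   67.3 ] F guide [-18.1   0.8   7.3] tq [1.89 3.93 0.01] gap 13.1 t 10.4
```

View pics/w12.png

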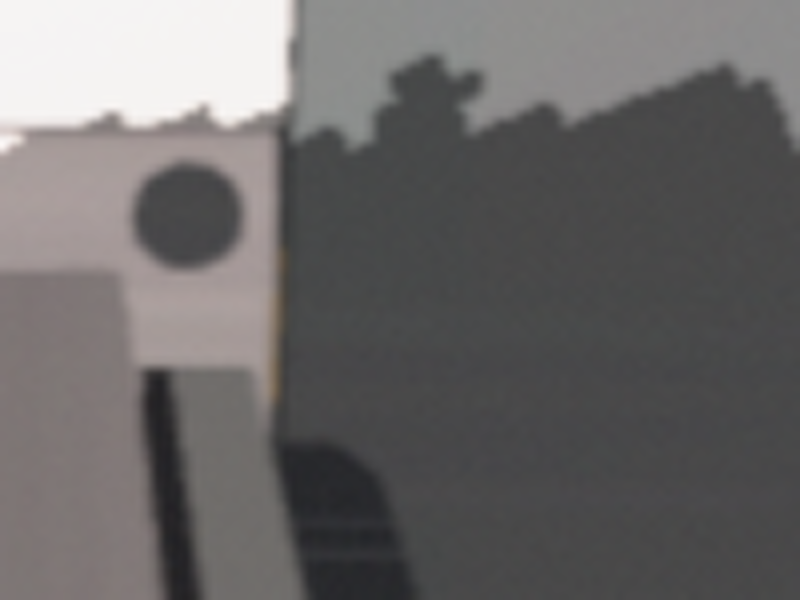

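It holds steadily at −18 N along the channel with no travel against the earlier −26 N, so the slide is on the hard stop. I'll do one slightly firmer final press and watch it hold.

play_rows(
  deltas=[
    [[5,0,0.21,-0.05,-0.1,0.03,0.02]],
  ],
)

```text
time_s: 10.5
position: [0.5586, -0.1028, 0.0509]
ee_rot: [-3.134, 0.003, 1.174]
ft_force: [-25.0, 11.1, 16.5]
finger_gap: 0.0134
```

```bash
python3 gs.py; for i in 1 2 3 4 5 6; do python3 - <<'E'
from h import *
im=optics.read_camera("wrist");P=optics.camera_params("wrist");np.savez("w13.npz",K=P["K"],T=P["T"])
cv2.imwrite("pics/w13.png",im)
E
python3 gs.py; done
python3 - <<'E'
from h import *
P=np.load("w13.npz")
h=np.radians(-22.85);h0=np.radians(-23)
ex=np.array([np.cos(h),np.sin(h)]);ey=np.array([-ex[1],ex[0]])
O=.4397*np.array([np.cos(h0),np.sin(h0)])+.1241*np.array([-np.sin(h0),np.cos(h0)])
im=cv2.imread("pics/w13.png")
# predicted columns where both edges at x=130 along y=12
for y in (14,10):
    for z in (.022,.030):
        q=O+ex*.130+ey*y/1e3; print(y,z,proj(P,[q[0],q[1],z]))
cv2.imwrite("pics/w13c.png",cv2.resize(im[200:275,280:380],None,fx=8,fy=8,interpolation=cv2.INTER_NEAREST))
s=optics.read_camera("side");cv2.imwrite("pics/s13.png",cv2.resize(s[130:280,240:440],None,fx=4,fy=4,interpolation=cv2.INTER_CUBIC))
E
python3 gs.py
```

```text
guide xy mm [114.7  -0.8] z 50.9 rot [-179.59    0.18   67.25] F guide [-27.3   0.5  16.5] tq [2.74 5.74 0.01] gap 13.4 t 10.5
guide xy mm [114.5  -0.8] z 50.9 rot [-179.58    0.18   67.25] F guide [-22.8   1.4  13.4] tq [ 2.28  4.96 -0.01] gap 13.0 t 10.55
guide xy mm [114.5  -0.8] z 50.8 rot [-179.58    0.18   67.25] F guide [-22.2   0.9  12.5] tq [2.34 4.98 0.01] gap 13.2 t 10.6
guide xy mm [114.6  -0.8] z 50.9 rot [-179.59    0.19   67.25] F guide [-22.3   0.9  12.7] tq [2.32 4.98 0.01] gap 13.4 t 10.65
guide xy mm [114.6  -0.8] z 50.9 rot [-179.59    0.18   67.26] F guide [-23.6   1.6  13.2] tq [ 2.26  4.86 -0.01] gap 13.2 t 10.7
guide xy mm [114.5  -0.8] z 50.9 rot [-179.59    0.19   67.26] F guide [-23.3   0.4  13.2] tq [ 2.33  5.01 -0.07] gap 12.9 t 10.75
guide xy mm [114.5  -0.8] z 50.9 rot [-179.59    0.19   67.26] F guide [-22.6   0.3  13.6] tq [ 2.31  5.   -0.02] gap 13.6 t 10.8
14 0.022 [314.11355842 220.60858633]
14 0.03 [315.43463897 225.20187166]
10 0.022 [313.90232538 227.37261804]
10 0.03 [315.20474934 232.25322767]
guide xy mm [114.6  -0.8] z 50.9 rot [-179.59    0.19   67.26] F guide [-24.    0.8  11.2] tq [ 2.34  5.   -0.04] gap 13.0 t 10.85
```

View pics/w13c.png

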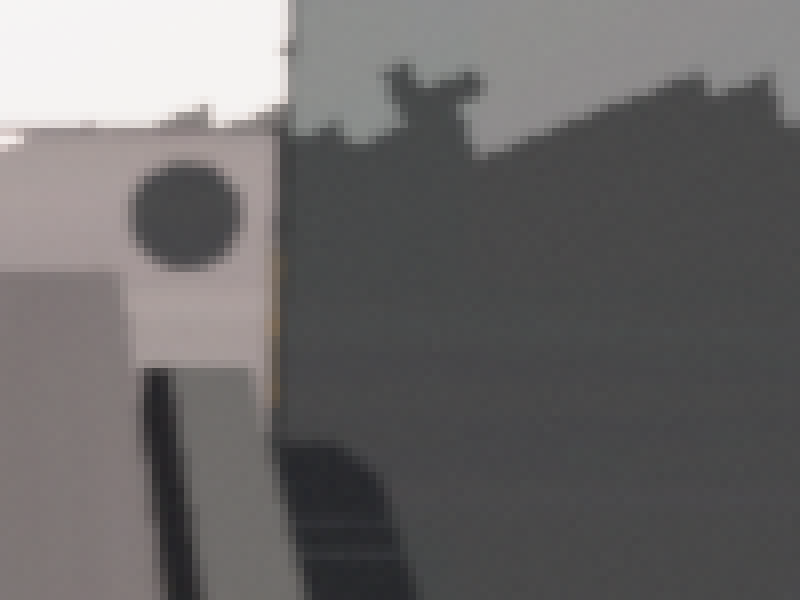

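View pics/s13.png

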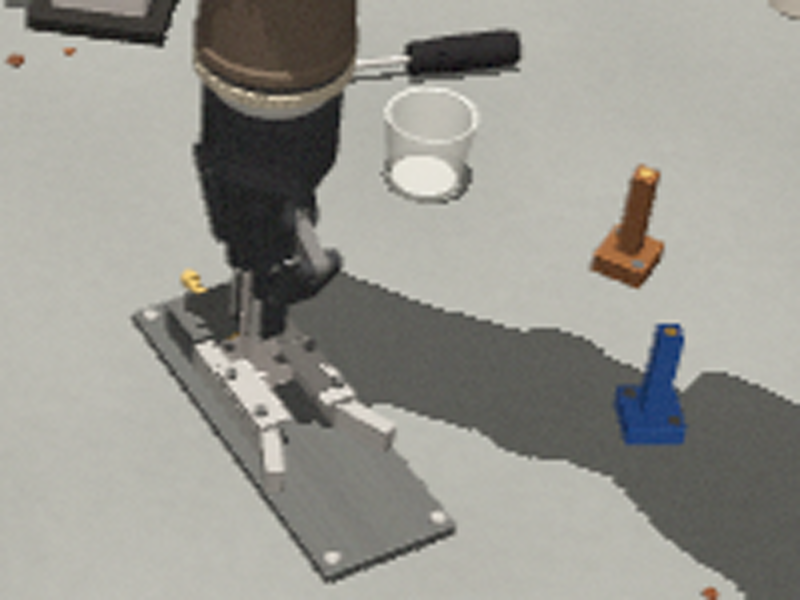

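```bash
python3 gs.py; python3 -c "
from rig import r
print(r.job_done())"; python3 gs.py
```

```text
guide xy mm [114.6  -0.8] z 50.9 rot [-179.59    0.19   67.26] F guide [-24.    0.8  11.2] tq [ 2.34  5.   -0.04] gap 13.0 t 10.85
the job is handed in; nothing more can be done
None
the job is handed in; nothing more can be done
```

I gripped the bare slide by its post, set it on the open bed and ran it through the mouth and under the lips. I pushed the plunger in until the slide met the stop block, then handed the job in at about 10.9 s while still holding it there.

**Last checks**
- **On the stop:** raising the push from 18 to about 23 N moved the tool only about 0.2 mm. Roughly 9.6 N of that push goes to the spring.
- **Hold:** force and position were steady over the last 0.35 s. The downward press on the bed was about 11–13 N, the tool tilt about 0.4°, and the finger opening stayed at 13 mm.
- **Gap in the image:** the slide front and stop edge agree with contact to within a few tenths of a millimetre.
- **Other things:** the look-alikes and the cup appear untouched in the last side picture. I did not measure their positions again.

**Checks that disagreed**
- A very thin brass-coloured line still showed between slide and stop in the wrist picture, less than a pixel wide. It did not shrink with more push, so I took it as an edge effect.
- The tool position read about 2.5 mm past the slide's nominal 112 mm. I put this down to calibration error, tilt and flex in the grip under load.

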